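Build up a rectifier stack in its clamp

ROBOT

A 6-joint arm with a two-finger parallel gripper is mounted at the origin on the work surface. World frame = base frame: x ahead of the robot, y to its left, z up, the work surface at z = 0. Lengths are in mm, angles in degrees, forces in N, time in s.
With the tool pointing down it reaches from about 325 to 925 mm from the base axis. Payload 3.1 kg.
Tool frame: the origin (TCP) lies at the very end of the fingers, on their centre line; the grasp point (between the pads) lies grasp_offset behind it (grasp_offset is the distance from the TCP to the grasp point, in mm); z points along the fingers, x is the direction in which the jaws open and shut, and the axes are right-handed (so a half turn about z gives the same grasp; the last joint's range is limited). The gripper opens to 85 mm and grips with 20 to 120 N. Pads are 22 mm wide; open, the fingers measure 114 mm over their backs; the gripper's body (76 mm by 85 mm) begins 54 mm behind the grasp point. The pads swing forward as they close: fully open they stand 13 mm farther back than shut.
Start: joints at [-77.475, 12.427, 92.441, -0, 75.132, -6.429], TCP at [203.021, -591.119, 231.3] pointing down, gripper open.
Joint ranges: [-157.48, 157.48], [-44.54, 120.13], [17.64, 146.25], [-64.5, 244.5], [7.68, 150.69], [-147.95, 147.95]. Speed limits (degrees/s): [159.86, 159.86, 180, 180, 180, 180].

INTERFACE

Orientations are given as [roll, pitch, yaw] about the fixed x, y, z axes, in that order (R = Rz(yaw) Ry(pitch) Rx(roll)).
In Python, from station import * gives the robot as it stands. Calls block until the motion is done:
- goto(position, orientation): joint-space move of the TCP to a pose.
- move_l(position, attitude=None, speed=150): straight line of the TCP; attitude=None keeps the orientation; speed is the mean speed in mm/s.
- move_j(angles): joint-space move.
- grip(opening, squeeze=None): finger opening in mm; squeeze is the grip in N (None keeps the last); returns when the fingers have stopped.
- wait(seconds).
- solve_ik(position, orientation): joint angles nearest the present ones, or None.
- get_obs(): the state.
- get_image(name): name is "scene" or "top" or "wrist"; returns the picture (420x560x3 uint8, red, green, blue); there is no depth.
- get_calibration(name): a dict with "fx", "fy", "cx", "cy" (pixels), "R" (3x3) and "t" (3): a world point X has camera coordinates R X + t; the wrist camera has in their place "mount" (4x4, takes a point from camera to tool coordinates, whose origin is the TCP and whose axes are the tool frame's). Camera axes: x right, y down, z forward; pixel columns grow to the right and rows downward; lengths in mm; the calibration is good to about 2 mm. A picture is of the moment at which its call begins: read the wrist's pose just before it. get_calibration takes no time and is no camera call.
A pose or a line that the arm cannot do raises Unreachable and nothing moves.
- sign_off(): hands the job in, once; it reports no verdict.
Trained networks look in the newest picture that a camera, given by its name, has taken for a name from the list of things; names that differ only in an ending like _2 or _b are one class to them, and where a whole thing is asked for, a point or a joint stands for the part that bears it (a point fixed in the world has none). Each returns a list of dicts, best first, with "score" (0 to 1); they miss things now and then, are a little off and sometimes report something else, mostly with a low value. They report only what shows in the picture. A call takes as long as a camera call. They do not tell look-alikes from the thing itself.
- spot_in(name, camera): "extent" ([centre column, centre row, width, height] in pixels, round what is visible of it).
- regions_of(name, camera): "region" (420x560 bool, what is visible of it) and "extent" ([centre column, centre row, width, height] in pixels, round what is visible of it).
The state is a dict: "t": time; "joint_pos": joint angles; "qvel": joint speeds; "effort": joint torques, N m; "tcp_pos": TCP position; "ee_rot": TCP orientation; "wrist_force": force on the tool from outside, world axes, zero at the start; "moment": the same for the moment, N m; "grip_width": finger opening in mm.
Only numpy, scipy, OpenCV 4.12 (cv2) and the standard library are available. Lean on these libraries where they do the work, as an engineer would, in place of code of your own. Each camera call takes 0.05 s, during which the arm holds its last target.

TASK

Build the rectifier stack in the clamp, from the bottom up: the large disc on the pad of the finned base, on it the long cooler, then the small disc, then the short cooler, and last the clamp bar, lowered over both studs until its white foot rests on the short cooler. Centre every part midway between the studs with both coolers lying lengthwise along the line from stud to stud, and set everything down gently, dropping nothing and never pressing hard on the ceramic discs. Leave the pot, the spanner, the capacitor and the meter where they are.

Things in the scene. Friction and masses are not known exactly. Their poses are not given: they have to be found in the camera images.
- clamp: Fixed clamp: aluminium heat sink 110 (its x) x 170 (its y) mm; its middle pad (64 mm square) is 39 mm above the bench. On its y axis, 70 mm either side of the middle, stand two upright 10 mm steel studs, tips 185 mm above the bench, in white sleeves 14 mm thick up to 140 mm. A copper tongue sticks out on +x, below the top. Left or right on the bench. Origin: centre of the underside, at bench height; z up.
- big_disc: Large semiconductor disc: white ceramic with steel rims, 58 mm diameter, 26 mm thick, lying flat on the bench; flat contact faces 42 mm across above and below. About 0.25 kg. Origin: centre of the underside; z up. Its yaw does not matter.
- long_cooler: Long aluminium cooling block, 60 (its x) x 96 (its y) x 30 mm thick, flat above and below, horizontal fins along both ends, lying flat on the bench. About 0.34 kg. Origin: centre of the underside; z up. Gripped across its 60 mm side (along its x).
- small_disc: Small power-semiconductor disc (the diode): white ceramic with steel rims, 42 mm diameter, 14 mm thick, lying flat on the bench; contact faces 32 mm across on both ends. About 0.08 kg. Origin: centre of the underside; z up. Round: its yaw does not matter.
- short_cooler: Short aluminium cooling block, 60 (its x) x 66 (its y) x 22 mm thick, flat above and below, otherwise like the long one. About 0.19 kg. Origin: centre of the underside; z up.
- clamp_bar: Steel bar 30 (its x) x 170 (its y) x 12 mm thick, an 18 mm hole 70 mm either side of its middle. Under its middle are springs and a round white foot, 40 mm across, on which it stands on a flat black mat 4 mm thick. Origin: centre of the foot's underside; the bar lies 24 to 36 mm above it, with a low hex head on top. z up. About 0.5 kg, balanced at the middle.
- pot: Bystander: small pot of heat-conducting compound, white with a grey screw lid, 34 mm diameter, 28 mm high, loose among the parts. Origin: centre of the underside.
- wrench: Bystander: steel spanner 200 mm long, loose on the bench in front of the opened drive unit, lying along its x axis.
- capacitor: Bystander: black round capacitor, 52 mm diameter, 75 mm high, standing loose on the bench. Origin: centre of the underside.
- meter: Bystander: grey hand-held meter, 85 (its x) x 165 (its y) x 41 mm high, loose, lying on the bench. Origin: centre of the underside.
Things that resemble listed ones, but are neither listed nor needed, are in the scene too. What is shaped like the small_disc but red is not meant.

How it is judged (in metres and radians):
On the way, in this order (a step that is already met when the one before it is completed fails the run):
1. the large disc is centred on the pad (horizontal distance between big_disc and clamp below 0.008 m and z of big_disc in the frame of clamp between 0.035 and 0.043 m and angle between big_disc's own z axis and vertical below 0.08 rad and contact force between the fingers and big_disc below 0.1 N), for 0.2 s.
2. the long cooler lies on the large disc (horizontal distance between long_cooler and clamp below 0.008 m and z of long_cooler in the frame of clamp between 0.061 and 0.069 m and angle between long_cooler's own z axis and vertical below 0.08 rad and angle between the x axis of long_cooler and the x axis of clamp, either way round below 0.2 rad and contact force between the fingers and long_cooler below 0.1 N), for 0.2 s.
3. the small disc is centred on the long cooler (horizontal distance between small_disc and clamp below 0.008 m and z of small_disc in the frame of clamp between 0.091 and 0.099 m and angle between small_disc's own z axis and vertical below 0.08 rad and contact force between the fingers and small_disc below 0.1 N), for 0.2 s.
4. the short cooler lies on the small disc (horizontal distance between short_cooler and clamp below 0.008 m and z of short_cooler in the frame of clamp between 0.105 and 0.113 m and angle between short_cooler's own z axis and vertical below 0.08 rad and angle between the x axis of short_cooler and the x axis of clamp, either way round below 0.2 rad and contact force between the fingers and short_cooler below 0.1 N), for 0.2 s.
At the end, for the whole second after the job is handed in: From the bottom: large disc, long cooler, small disc, short cooler, bar; undersides at 39, 65, 95, 109, 131 mm (each within 4), within 8 mm of the clamp axis, level within 0.08 rad; coolers within 0.2 and bar within 0.12 rad of the stud line; all released and at rest (all of step 1 and all of step 2 and all of step 3 and all of step 4 and linear speed of each of big_disc, long_cooler, small_disc, short_cooler, clamp_bar below 0.02 m/s and angular speed of each of big_disc, long_cooler, small_disc, short_cooler, clamp_bar below 0.2 rad/s and horizontal distance between clamp_bar and clamp below 0.008 m and z of clamp_bar in the frame of clamp between 0.127 and 0.135 m and angle between clamp_bar's own z axis and vertical below 0.08 rad and angle between the y axis of clamp_bar and the y axis of clamp, either way round below 0.12 rad and contact force between the fingers and clamp_bar below 0.1 N); the robot touches nothing.
It fails at once if a bystander (pot, spanner, capacitor, meter) moved more than 30 mm (distance of any of pot, wrench, capacitor, meter from where it was at the start of the episode above 0.03 m).
It fails at once if a ceramic disc pressed against the clamp or a cooler with more than 80 N (contact force between any of big_disc, small_disc and clamp above 80 N or contact force between any of big_disc, small_disc and long_cooler above 80 N or contact force between any of big_disc, small_disc and short_cooler above 80 N).
It fails at once if a part of the stack dropped: falling faster than 0.5 m/s (some 13 mm of free fall) while the fingers do not touch it ((linear speed of big_disc above 0.5 m/s and contact force between the fingers and big_disc below 0.1 N) or (linear speed of long_cooler above 0.5 m/s and contact force between the fingers and long_cooler below 0.1 N) or (linear speed of small_disc above 0.5 m/s and contact force between the fingers and small_disc below 0.1 N) or (linear speed of short_cooler above 0.5 m/s and contact force between the fingers and short_cooler below 0.1 N) or (linear speed of clamp_bar above 0.5 m/s and contact force between the fingers and clamp_bar below 0.1 N)).
It also fails if it takes over 136 s, if anything falls off the work surface, if the arm or the gripper's body presses on something with over 40 N, if the wrist force passes 120 N, or if a joint passes its speed limit or range.

## Working session

There is one attempt and no reset: what is moved stays moved. The work goes in short steps, each a Python script; the robot and the scene stay as the last script left them, time stands still between calls to the robot, and variables do not carry over. Pictures are saved under pics/ and viewed, and the job is handed in when it is done.

```bash
ls; mkdir -p pics
cat > a.py <<'E'
from station import *
import cv2,numpy as np
o=get_obs(); print({k:np.round(v,2) for k,v in o.items()})
for n in ["scene","top","wrist"]:
    im=get_image(n); cv2.imwrite(f"pics/{n}0.png",im[:,:,::-1])
    c=get_calibration(n); print(n,{k:np.round(v,3).tolist() for k,v in c.items()})
for cam in ["top","scene"]:
  for n in "clamp big_disc long_cooler small_disc short_cooler clamp_bar pot wrench capacitor meter".split():
    print(cam,n,[(round(d['score'],2),np.round(d['extent'],1).tolist()) for d in spot_in(n,cam)][:4])
print(get_obs()['t'])
E
python3 a.py
```

```text
pics
{'t': np.float64(0.0), 'joint_pos': array([-77.47,  12.48,  92.53,   0.  ,  75.13,  -6.43]), 'qvel': array([ 0.06,  0.13, -0.14,  0.08, -0.06,  0.07]), 'effort': array([ 0.000e+00, -3.968e+01, -3.039e+01, -0.000e+00,  1.000e-02,
       -0.000e+00]), 'tcp_pos': array([ 202.86, -590.32,  229.97]), 'ee_rot': array([-1.7998e+02,  1.4000e-01, -7.1050e+01]), 'wrist_force': array([0.01, 0.97, 0.18]), 'moment': array([-0.03, -0.04, -0.01]), 'grip_width': np.float64(85.74)}
scene {'fx': 415.165, 'fy': 415.165, 'cx': 279.103, 'cy': 207.007, 'R': [[0.007, 1.0, 0.001], [0.694, -0.004, -0.72], [-0.72, 0.006, -0.694]], 't': [-25.384, -375.29, 1372.389]}
top {'fx': 459.644, 'fy': 459.644, 'cx': 268.986, 'cy': 208.913, 'R': [[0.02, -1.0, -0.004], [-0.988, -0.019, -0.154], [0.154, 0.007, -0.988]], 't': [0.444, 566.21, 934.12]}
wrist {'fx': 323.188, 'fy': 323.188, 'cx': 276.006, 'cy': 207.284, 'mount': [[1.0, 0.001, -0.001, 0.274], [-0.001, 0.957, 0.291, -74.758], [0.002, -0.291, 0.957, -143.037], [0.0, 0.0, 0.0, 1.0]]}
top clamp [(0.65, [115.7, 251.0, 114.9, 74.0])]
top big_disc [(0.61, [323.8, 
[... 641 characters left out ...]
2, 188.0, 25.2, 23.2])]
scene long_cooler [(0.98, [222.1, 240.1, 50.7, 34.3])]
scene small_disc [(0.67, [311.0, 188.2, 15.8, 12.5]), (0.59, [302.6, 167.9, 14.1, 13.0]), (0.56, [271.2, 165.1, 17.7, 13.9]), (0.51, [272.9, 184.6, 16.8, 11.9])]
scene short_cooler [(0.91, [318.8, 237.4, 40.8, 31.2]), (0.73, [269.8, 207.3, 14.5, 13.7]), (0.45, [105.2, 254.9, 34.9, 40.8]), (0.25, [430.4, 253.6, 90.8, 38.0])]
scene clamp_bar []
scene pot [(0.75, [266.9, 204.3, 20.5, 19.5])]
scene wrench [(0.81, [256.6, 279.1, 105.0, 19.5])]
scene capacitor [(0.86, [105.5, 254.8, 36.6, 41.5])]
scene meter [(0.64, [428.9, 256.6, 90.3, 40.5]), (0.28, [254.4, 280.2, 98.9, 18.3]), (0.21, [310.0, 187.5, 20.3, 11.4])]
1.15
```

```bash
python3 -c "
import cv2
t=cv2.imread('pics/top0.png');s=cv2.imread('pics/scene0.png')
cv2.imwrite('pics/top0b.png',cv2.resize(t[110:330,40:490],None,fx=1.77,fy=1.77,interpolation=2))
cv2.imwrite('pics/disc0.png',cv2.resize(t[225:325,190:360],None,fx=4.5,fy=4.5,interpolation=2))
cv2.imwrite('pics/scene0b.png',cv2.resize(s[100:300,70:500],None,fx=1.8,fy=1.8,interpolation=2))
"
```

```text
(no output)
```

View pics/top0b.png

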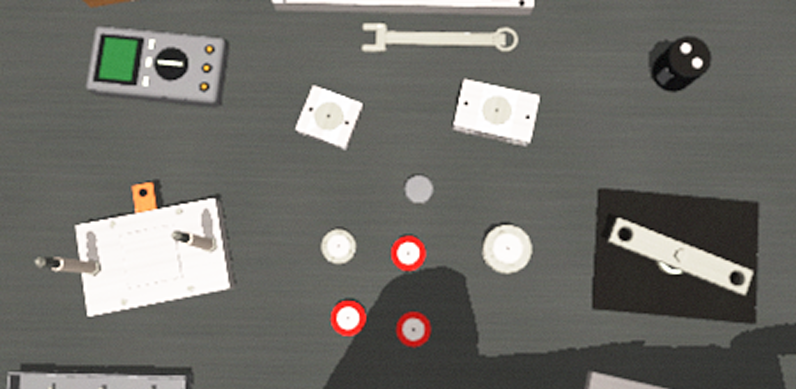

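View pics/disc0.png

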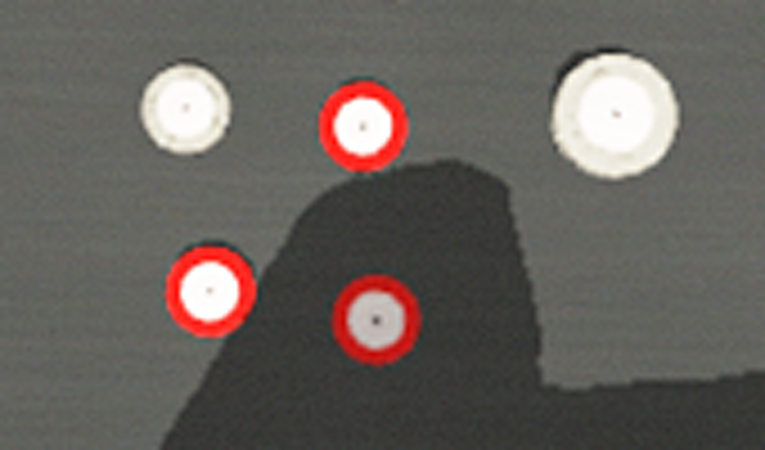

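View pics/scene0b.png

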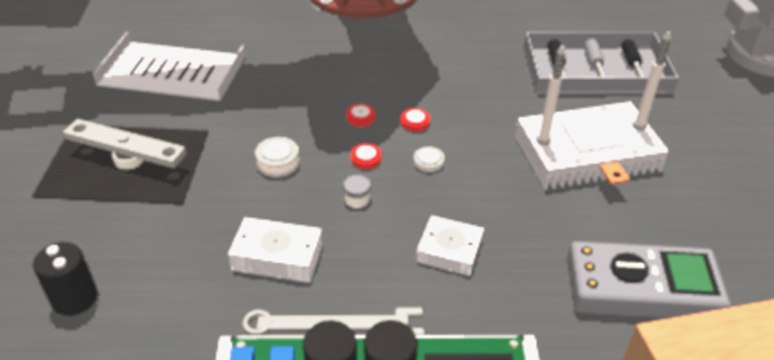

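View pics/wrist0.png

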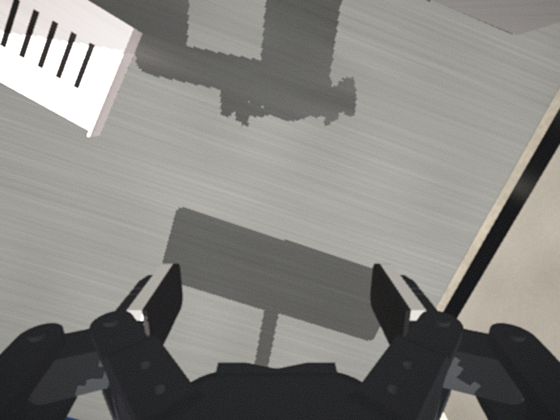

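The top view shows these candidates:
- **small_disc:** white disc (231,249), plus red ones at (271,253), (236,289) and (274,297). The crop shows only (231,249) is white, so I choose that one.
- **big_disc:** (326,249), the only large one. The pot with the grey lid is at (276,216).
- **Coolers:** long at (319,175), short at (227,176). The slotted tray and the drive unit are not coolers.
- **Bar:** on the mat at (425,253).
- **Clamp:** (116,251). The tray at the lower left is a look-alike.

```bash
cat > h.py <<'E'
from station import *
import station
import cv2,numpy as np
from scipy.spatial.transform import Rotation as Rn
def cam(name,obs=None):
    c=get_calibration(name); K=np.array([[c['fx'],0,c['cx']],[0,c['fy'],c['cy']],[0,0,1]])
    if name=='wrist':
        o=obs; T=np.eye(4); T[:3,:3]=Rn.from_euler('xyz',o['ee_rot'],degrees=True).as_matrix(); T[:3,3]=o['tcp_pos']
        W=np.linalg.inv(T@np.array(c['mount'])); return K,W[:3,:3],W[:3,3]
    return K,np.array(c['R']),np.array(c['t'])
def pix2w(C,uv,z):
    K,R,t=C; uv=np.atleast_2d(uv); d=np.linalg.inv(K)@np.c_[uv,np.ones(len(uv))].T
    d=(R.T@d); o=-R.T@t; s=(z-o[2])/d[2]; return (o[:,None]+d*s).T
def w2pix(C,X):
    K,R,t=C; p=K@(R@np.atleast_2d(X).T+t[:,None]); return (p[:2]/p[2]).T
def snap(tag):
    o=get_obs(); im=get_image('wrist'); cv2.imwrite(f'pics/{tag}.png',im[:,:,::-1]); return im,cam('wrist',o),o
E
cat > b.py <<'E'
from h import *
print([k for k in dir(station) if not k.startswith('_')]); print(getattr(station,'grasp_offset',None))
C=cam('top')
for n,uv,z in [('clamp',(116,251),39),('big',(326.5,249.5),26),('small',(231.3,249),14),('long',(320.5,172.5),30),('short',(226,176),22),('bar',(425,254),36),('pot',(276.6,216),28)]:
    print(n,np.round(pix2w(C,uv,z)[0],1))
E
python3 b.py
```

```text
['Unreachable', 'get_calibration', 'get_image', 'get_obs', 'goto', 'grasp_offset', 'grip', 'move_j', 'move_l', 'regions_of', 'sign_off', 'solve_ik', 'spot_in', 'wait']
18.700000000000003
clamp [470.6 332.8  39. ]
big [ 483.5 -112.8   26. ]
small [481.3  91.7  14. ]
long [650.9 -99.   30. ]
short [640.9 108.   22. ]
bar [ 477.5 -319.3   36. ]
pot [553.4  -4.9  28. ]
```

```bash
cat > c.py <<'E'
from h import *
C=cam('top')
p=pix2w(C,[(62.6,258),(140.6,243.3)],185);print('tips',p, p.mean(0), np.linalg.norm(p[0]-p[1]))
d=p[0]-p[1]; yaw=np.degrees(np.arctan2(d[1],d[0]))-90; print('clamp yaw',yaw)
# cooler corners
f=lambda x,y:(x/1.77+40,y/1.77+110)
for n,c,z in [('long',[(464,79),(540,94),(531,136),(455,122)],30),('short',[(314,86),(362,102),(346,149),(296,129)],22),('bar',[(617,217),(752,268),(745,294),(608,242)],36)]:
    q=pix2w(C,[f(*k) for k in c],z)[:,:2]; print(n,np.round(q,1).tolist(),q.mean(0)); e=np.diff(np.r_[q,q[:1]],axis=0); print(np.round(np.hypot(*e.T)),np.round(np.degrees(np.arctan2(e[:,1],e[:,0]))))
# IK checks
for pos in [[470,333,150],[483,-113,150],[481,92,150],[651,-99,150],[641,108,150],[477,-319,150],[470,333,300]]:
    print(pos,[(y,None if (s:=solve_ik(pos,[180,0,y])) is None else np.round(s,0).tolist()) for y in (-90,-45,0,45,90)])
E
python3 c.py
```

```text
tips [[447.93521321 378.35088547 185.        ]
 [477.02014523 240.27345019 185.        ]] [462.47767922 309.31216783 185.        ] 141.10744630655213
clamp yaw 11.895014699215679
long [[690.4, -58.6], [673.1, -152.8], [619.8, -141.5], [635.6, -48.0]] [ 654.71473812 -100.21326159]
[96. 54. 95. 56.] [-100.  168.   80.  -11.]
short [[680.0, 128.4], [660.6, 67.8], [600.7, 85.8], [624.7, 148.7]] [641.48681342 107.65799533]
[64. 63. 67. 59.] [-108.  163.   69.  -20.]
bar [[521.4, -243.4], [463.6, -402.5], [432.9, -392.9], [491.1, -232.1]] [ 477.2457317  -317.72928931]
[169.  32. 171.  32.] [-110.  163.   70.  -21.]
[470, 333, 150] [(-90, [28.0, 11.0, 103.0, 0.0, 66.0, 118.0]), (-45, [28.0, 11.0, 103.0, -0.0, 66.0, 73.0]), (0, [28.0, 11.0, 103.0, -0.0, 66.0, 28.0]), (45, [28.0, 11.0, 103.0, -0.0, 66.0, -17.0]), (90, [28.0, 11.0, 103.0, -0.0, 66.0, -62.0])]
[483, -113, 150] [(-90, [-21.0, 2.0, 114.0, -0.0, 65.0, 69.0]), (-45, [-21.0, 2.0, 114.0, -0.0, 65.0, 24.0]), (0, [-21.0, 2.0, 114.0, -0.0, 65.0, -21.0]), (45, [-21.0, 2.0, 114.0, -0.0, 65.0, -66.0]), (90, [-21.0, 2.0, 114.0, 0.0, 65.0, -
[... 507 characters left out ...]
90, [3.0, 20.0, 93.0, -0.0, 68.0, 93.0]), (-45, [3.0, 20.0, 93.0, -0.0, 68.0, 48.0]), (0, [3.0, 20.0, 93.0, -0.0, 68.0, 3.0]), (45, [3.0, 20.0, 93.0, -0.0, 68.0, -42.0]), (90, [3.0, 20.0, 93.0, -0.0, 68.0, -87.0])]
[477, -319, 150] [(-90, [-41.0, 11.0, 103.0, -0.0, 66.0, 49.0]), (-45, [-41.0, 11.0, 103.0, -0.0, 66.0, 4.0]), (0, [-41.0, 11.0, 103.0, -0.0, 66.0, -41.0]), (45, [-41.0, 11.0, 103.0, -0.0, 66.0, -86.0]), (90, [-41.0, 11.0, 103.0, 0.0, 66.0, -131.0])]
[470, 333, 300] [(-90, [28.0, 4.0, 95.0, 0.0, 81.0, 118.0]), (-45, [28.0, 4.0, 95.0, -0.0, 81.0, 73.0]), (0, [28.0, 4.0, 95.0, -0.0, 81.0, 28.0]), (45, [28.0, 4.0, 95.0, -0.0, 81.0, -17.0]), (90, [28.0, 4.0, 95.0, -0.0, 81.0, -62.0])]
```

```bash
cat > d.py <<'E'
from h import *
t0=get_obs()['t']
goto([466,309,320],[180,0,12]); wait(0.3)
im,C,o=snap('clamp1'); print(o['t']-t0,o['t'],o['tcp_pos'],o['ee_rot'],o['wrist_force'])
import pickle; pickle.dump((C,o),open('clamp1.pkl','wb'))
im=get_image('top'); cv2.imwrite('pics/top1.png',im[:,:,::-1])
E
python3 d.py
```

```text
3.5917 4.7417 [466.13173355 308.82513686 319.96975956] [1.79999803e+02 2.69381910e-03 1.19770055e+01] [-0.95867138 -0.04543293  0.03691783]
```

View pics/clamp1.png

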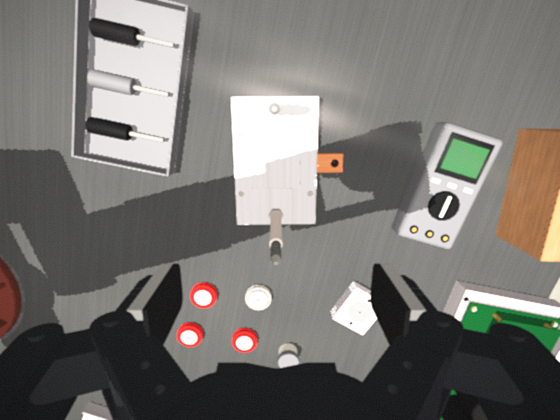

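```bash
python3 -c "
import cv2
t=cv2.imread('pics/clamp1.png')
cv2.imwrite('pics/clamp1z.png',cv2.resize(t[85:275,215:355],None,fx=4,fy=3.1*4/3.1,interpolation=2)[:, :][0:600])
cv2.imwrite('pics/clamp1y.png',cv2.resize(t[180:275,215:355],None,fx=5,fy=5,interpolation=2))
"
```

```text
(no output)
```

View pics/clamp1z.png

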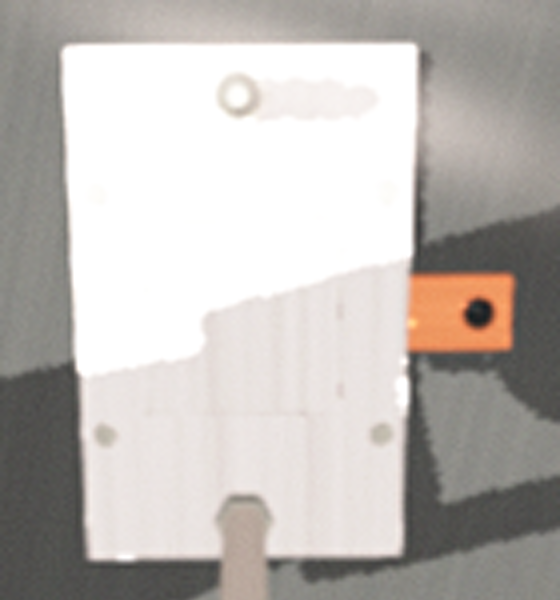

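View pics/clamp1y.png

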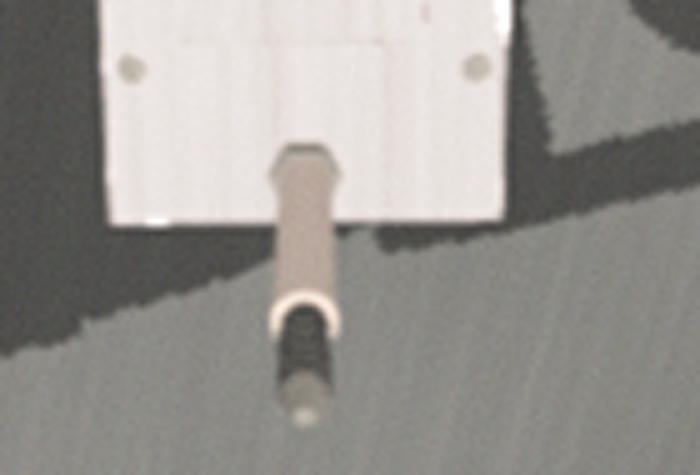

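```bash
cat > e.py <<'E'
from h import *; import pickle
from scipy.optimize import least_squares
C,o=pickle.load(open('clamp1.pkl','rb'))
uv=np.array([(230.5,96),(319.5,95.7),(315.7,224),(237.2,224.6),(274.5,108.8),(275.8,260)])
M=np.array([[-55,85,38.],[55,85,38],[55,-85,38],[-55,-85,38],[0,70,185],[0,-70,185]])
def T(p,M): return np.c_[M[:,:2]@Rn.from_euler('z',p[2]).as_matrix()[:2,:2].T+p[:2],M[:,2]]
for idx in ([0,1,2,3],[4,5],range(6)):
    idx=list(idx); r=least_squares(lambda p:(w2pix(C,T(p,M[idx]))-uv[idx]).ravel(),[466,309,.2]); print(r.x[:2],np.degrees(r.x[2]),r.fun.round(1))
print(pix2w(C,uv[:4],38).round(1).tolist(),pix2w(C,uv[4:],185).round(1).tolist())
E
python3 e.py
```

```text
[465.02712604 314.20098193] 12.564611101990021 [ 0.4  0.2 -0.2 -0.4  0.   0.1 -0.3  0.2]
[464.70567095 314.45062046] 12.469698477172939 [-0.  -1.5  0.   2. ]
[464.86163104 314.33080571] 12.533283138430898 [ 0.3  0.  -0.3 -0.5 -0.1  0.  -0.4  0.   0.  -1.3  0.2  2.2]
[[392.3, 385.3, 38.0], [500.6, 408.7, 38.0], [537.1, 243.3, 38.0], [430.1, 219.6, 38.0]] [[449.8, 381.6, 185.0], [479.4, 248.1, 185.0]]
```

```bash
cat > f.py <<'E'
from h import *; import pickle
goto([483,-110,150],[180,0,12.5]); wait(0.2)
im,C,o=snap('big1'); print(o['t'],o['tcp_pos'],o['ee_rot'])
r=regions_of('big_disc','wrist'); print([(d['score'],np.round(d['extent'],1)) for d in r])
pickle.dump((C,o,r[0]['region']),open('big1.pkl','wb'))
E
python3 f.py
```

```text
6.7 [ 483.56682213 -109.35892571  150.4373295 ] [ 1.79976986e+02 -4.55354940e-02  1.25822000e+01]
[]Traceback (most recent call last):
  File "f.py", line 5, in <module>
    pickle.dump((C,o,r[0]['region']),open('big1.pkl','wb'))
                     ~^^^
IndexError: list index out of range
```

View pics/big1.png

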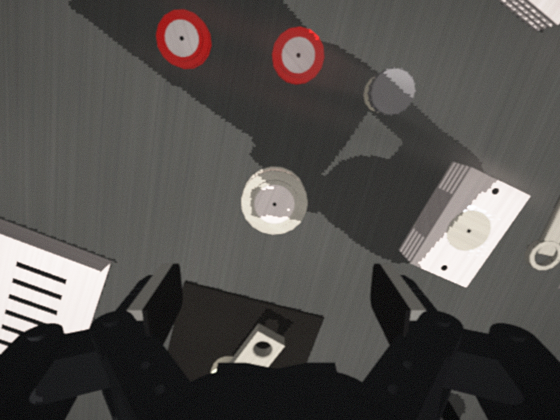

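The wrist view shows the big disc with its centre dot at (274.5,204). The reds are at (182,38) and (298,55), the pot at (390,92) and the long cooler at (465,230).

```bash
cat > g.py <<'E'
from h import *; import pickle
im,C,o=snap('big2'); print(o['tcp_pos'],o['ee_rot'],o['t'],o['wrist_force'])
g=cv2.cvtColor(im,cv2.COLOR_RGB2GRAY); w=g[194:214,264:284]; print(np.unravel_index(w.argmin(),w.shape))
print(pix2w(C,(274.5,204),26))
e=cv2.resize(im[155:250,225:325],None,fx=6,fy=6,interpolation=2); cv2.imwrite('pics/big2z.png',e[:,:,::-1])
E
python3 g.py
```

```text
[ 483.33354285 -109.53488701  150.25389206] [ 1.79986716e+02 -2.33889210e-02  1.25594857e+01] 6.8 [-0.26745898 -0.08547178 -0.33781099]
(np.int64(10), np.int64(10))
[[ 483.46303933 -113.49136185   26.        ]]
```

View pics/big2z.png

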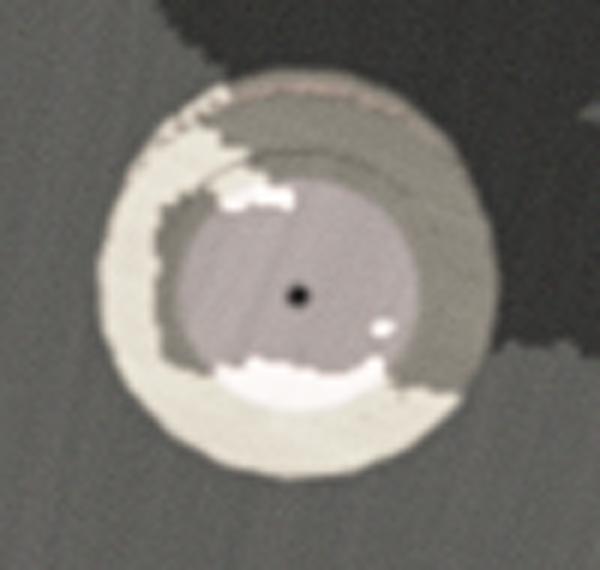

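```bash
cat >> h.py <<'E'
def st(tag=''):
    o=get_obs(); print(tag,'t%.2f'%o['t'],'tcp',np.round(o['tcp_pos'],1),'yaw %.1f'%o['ee_rot'][2],'F',np.round(o['wrist_force'],1),'w %.1f'%o['grip_width'],flush=True); return o
def pick(x,y,yaw,z,width,squeeze,up=150):
    grip(width); move_l([x,y,z+35],[180,0,yaw],200); move_l([x,y,z],None,60); st('down')
    grip(0,squeeze); st('closed'); move_l([x,y,z+5],None,40); wait(.1); st('lift'); move_l([x,y,up],None,200); st('up')
E
python3 - <<'E'
from h import *
pick(483.5,-113.5,12.5,3,72,40,up=170)
snap('bigheld')
E
```

```text
down t8.58 tcp [ 483.5 -113.5    2.8] yaw 12.5 F [ 0.8  0.5 -0.1] w 71.9
closed t8.86 tcp [ 484.2 -113.8    3.6] yaw 12.5 F [-0.1 -0.2  1.9] w 56.5
lift t9.23 tcp [ 483.1 -113.3    7.7] yaw 12.5 F [-0.3  0.1 -1.7] w 56.6
up t10.19 tcp [ 482.3 -113.   168.5] yaw 12.5 F [-0.8  0.3 -3.3] w 56.6
```

View pics/bigheld.png

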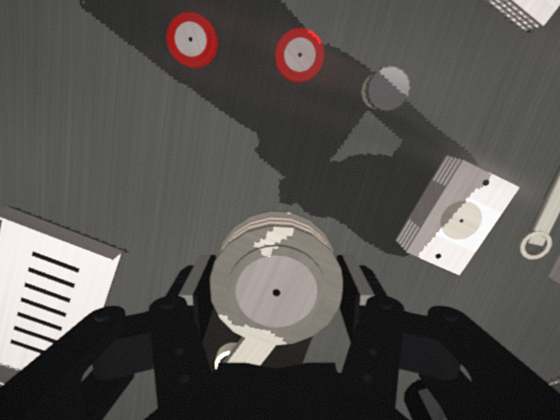

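```bash
cat >> h.py <<'E'
def toolpos(uv,zt):
    c=get_calibration('wrist'); M=np.array(c['mount']); d=M[:3,:3]@np.array([(uv[0]-c['cx'])/c['fx'],(uv[1]-c['cy'])/c['fy'],1]); o=M[:3,3]; return o+d*(zt-o[2])/d[2]
E
python3 -c "
from h import *
print(toolpos((276,292.7),-23),toolpos((276,292.7),-21))"
```

```text
[  0.59151238  -0.06686076 -23.        ] [  0.5915093    1.16468299 -21.        ]
```

```bash
cat >> h.py <<'E'
def place(x,y,yaw,z,w,over=230,thr=3.5,zmin=-2.5,approach=6):
    """z: nominal TCP height at contact"""
    move_l([x,y,over],[180,0,yaw],300)
    move_l([x,y,z+approach+20],None,180); move_l([x,y,z+approach],None,60); wait(.15)
    b=np.mean([get_obs()['wrist_force'][2] for _ in range(5)]); print('base F',b)
    zz=z+approach
    while zz>z+zmin:
        zz-=0.75; move_l([x,y,zz],None,15); f=get_obs()['wrist_force'][2]
        if f-b>thr: break
    st('contact z+%.2f'%(zz-z)); 
    grip(w); wait(.15); st('released'); move_l([x,y,z+25],None,60); return zz-z
E
python3 - <<'E'
from h import *
move_l([482,-113,240],None,250)
goto([464.9,314.3,240],[180,0,12.5]); st()
place(464.9,314.3,12.5,42,72)
X=[464.9,314.3]; move_l([*X,240],None,250); wait(.1); im,C,o=snap('placed1'); st()
import pickle; pickle.dump((C,o),open('placed1.pkl','wb'))
E
python3 -c "
import cv2
t=cv2.imread('pics/placed1.png'); cv2.imwrite('pics/placed1z.png',cv2.resize(t[60:330,190:370],None,fx=2.2,fy=2.2,interpolation=2))"
```

```text
t12.25 tcp [465.2 313.3 239.6] yaw 12.4 F [ 0.4 -0.2 -2.4] w 56.2
base F -2.3529949504520364
contact z+0.00 t16.18 tcp [464.9 314.3  42.7] yaw 12.5 F [-2.  -1.   4.1] w 56.4
released t16.63 tcp [465.  314.4  42. ] yaw 12.5 F [0.9 0.8 0.6] w 72.2
 t18.19 tcp [463.4 313.5 237. ] yaw 12.5 F [-0.3  0.3 -0.4] w 72.0
```

View pics/placed1z.png

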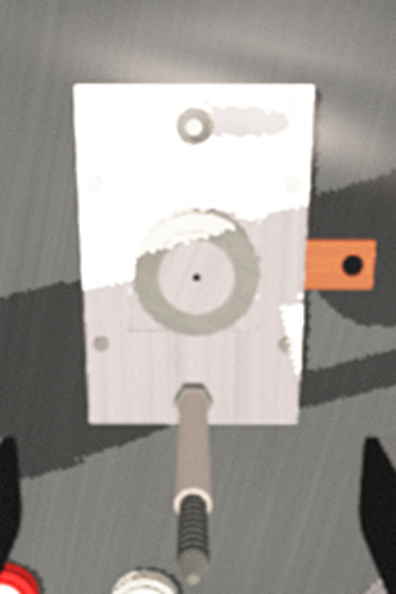

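```bash
cat > e2.py <<'E'
from h import *; import pickle
from scipy.optimize import least_squares
C,o=pickle.load(open('placed1.pkl','rb')); print(o['tcp_pos'],o['ee_rot'])
f=lambda L:np.array(L)/2.2+[189.7,59.7]
uv=f([(75,85),(316,84),(298,424),(90,424),(194,126),(194,577)])
M=np.array([[-55,85,38.],[55,85,38],[55,-85,38],[-55,-85,38],[0,70,185],[0,-70,185]])
def T(p,M): return np.c_[M[:,:2]@Rn.from_euler('z',p[2]).as_matrix()[:2,:2].T+p[:2],M[:,2]]
for idx in ([0,1,2,3],[4,5],range(6)):
    idx=list(idx); r=least_squares(lambda p:(w2pix(C,T(p,M[idx]))-uv[idx]).ravel(),[466,309,.2]); print(r.x[:2],np.degrees(r.x[2]),r.fun.round(1))
print(pix2w(C,f([(196,277)]),65))
E
python3 e2.py
```

```text
[463.30610367 313.46176472 236.93114711] [179.92371791   0.3008426   12.49529714]
[464.98985927 313.97562298] 12.517348773331248 [-0.2 -0.7 -0.  -0.2  0.5  0.7 -0.2  0.4]
[464.76090909 313.75622441] 12.649115256059526 [-0.  -0.3 -0.   0.4]
[464.84814202 313.84763297] 12.572688937752014 [-0.5 -0.5 -0.3 -0.1  0.4  0.8 -0.3  0.6  0.3 -0.4  0.   0.3]
[[465.35652053 315.08858164  65.        ]]
```

```bash
cat > f2.py <<'E'
from h import *; import pickle,sys
n,x,y,yaw,z=sys.argv[1],*map(float,sys.argv[2:6])
goto([x,y,z],[180,0,yaw]); wait(0.25)
im,C,o=snap(n); print(o['t'],o['tcp_pos'],o['ee_rot'])
pickle.dump((C,o),open(n+'.pkl','wb'))
E
python3 f2.py long1 653 -100 -11 150
```

```text
20.1417 [653.19995095 -99.00800763 150.38764373] [-1.79996685e+02 -3.21941139e-02 -1.09178275e+01]
```

View pics/long1.png

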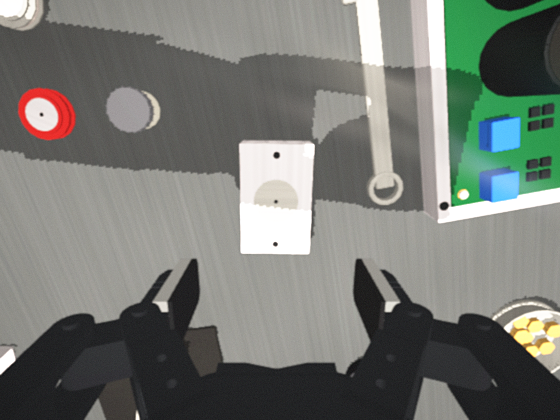

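```bash
cat > p.py <<'E'
from h import *; import pickle
C,o=pickle.load(open('long1.pkl','rb')); im=cv2.imread('pics/long1.png',0)
uv=[]
for u,v in [(277,155),(276,201.5),(275.5,244)]:
    u0,v0=int(u)-5,int(v)-5; w=255.-im[v0:v0+11,u0:u0+11]; w=np.clip(w-w.max()+60,0,None); yy,xx=np.mgrid[:11,:11]; uv.append((u0+(w*xx).sum()/w.sum(),v0+(w*yy).sum()/w.sum()))
q=pix2w(C,uv,30); print(np.round(uv,1),q.round(1)); d=q[0]-q[2]; print(np.degrees(np.arctan2(d[1],d[0]))-90)
q=pix2w(C,[(239.5,142),(314,142),(310.5,254),(241,253)],30); print(q.round(1),q.mean(0));
E
python3 p.py
```

```text
[[276.2 154.8]
 [275.5 201.2]
 [275.  243.7]] [[ 661.1  -60.8   30. ]
 [ 653.2  -99.2   30. ]
 [ 645.4 -137.3   30. ]]
-11.61004583886195
[[ 634.1  -45.2   30. ]
 [ 692.9  -56.5   30. ]
 [ 674.6 -153.    30. ]
 [ 614.  -140.4   30. ]] [653.89362782 -98.74962338  30.        ]
```

Run:
```python
from h import *
pick(653.2,-99.2,-11.6,5,78,45,up=200)
move_l([640,-80,260],None,250)
goto([464.9,314,260],[180,0,12.55]); st(); snap('longheld')
```

```text
down t21.86 tcp [653.2 -99.2   4.7] yaw -11.6 F [ 1.2 -0.3 -0.2] w 78.1
closed t22.16 tcp [653.9 -99.4   5.8] yaw -11.6 F [ 0.7 -0.2  2.1] w 58.9
lift t22.53 tcp [652.4 -99.    9.2] yaw -11.6 F [ 0.1 -0.5 -3.7] w 59.1
up t23.63 tcp [651.9 -98.9 197.9] yaw -11.6 F [-0.2 -0.3 -4.4] w 58.6
 t25.62 tcp [465.7 313.2 259.9] yaw 12.5 F [ 0.9 -0.5 -3.5] w 58.7
```

View pics/longheld.png

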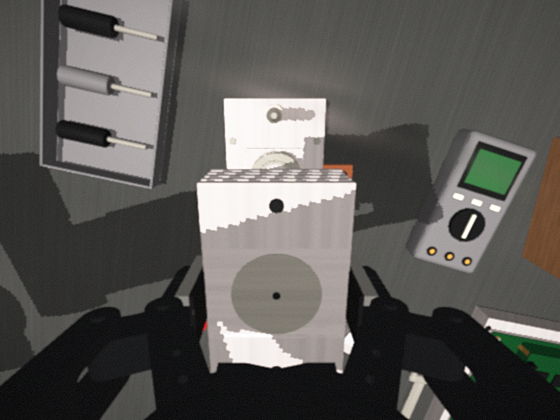

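Run:
```python
from h import *
print(toolpos((276.3,296),-25))
place(464.9,314,12.55,70,78,over=255)
move_l([464.9,314,250],None,250); wait(.2); im,C,o=snap('placed2'); st()
import pickle; pickle.dump((C,o),open('placed2.pkl','wb'))
t=im[60:330,190:370,::-1]; cv2.imwrite('pics/placed2z.png',cv2.resize(t,None,fx=2.2,fy=2.2,interpolation=2))
```

```text
[  0.71941683   0.25889844 -25.        ]
base F -3.7418705856591226
contact z+0.00 t29.59 tcp [465.  314.1  70.8] yaw 12.6 F [-3.1 -1.8  3.9] w 59.1
released t30.07 tcp [465.1 314.1  70. ] yaw 12.5 F [ 0.2 -0.  -0.3] w 78.1
 t31.65 tcp [463.8 313.4 247.7] yaw 12.5 F [-0.2  0.7 -0.7] w 78.4
```

View pics/placed2z.png

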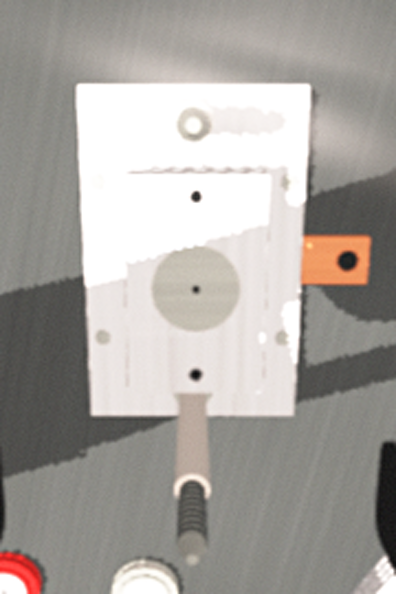

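```bash
python3 - <<'E'
from h import *; import pickle
C,o=pickle.load(open('placed2.pkl','rb'))
q=pix2w(C,np.array([(196,197),(196,289.5),(196,375)])/2.2+[189.7,59.7],95); print(q,q.mean(0)); d=q[0]-q[2]; print(np.degrees(np.arctan2(d[1],d[0]))-90)
E
python3 f2.py small1 481 94 12.55 150
```

```text
[[457.19166789 352.29426465  95.        ]
 [465.83701173 314.08272305  95.        ]
 [474.4487628  276.01965811  95.        ]] [465.82581414 314.13221527  95.        ]
12.748509024621711
32.8583 [481.62749821  95.05885556 150.76829448] [ 1.79993323e+02 -8.88681516e-02  1.26525471e+01]
```

View pics/small1.png

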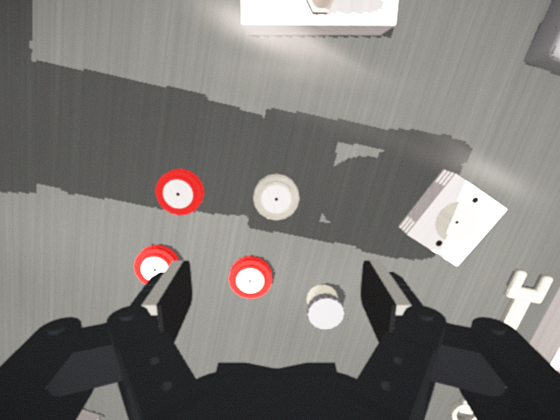

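Run:
```python
from h import *; import pickle
C,o=pickle.load(open('small1.pkl','rb')); im=cv2.imread('pics/small1.png',0)
u0,v0=270,192; w=255.-im[v0:v0+13,u0:u0+13]; w=np.clip(w-w.max()+60,0,None); yy,xx=np.mgrid[:13,:13]; uv=(u0+(w*xx).sum()/w.sum(),v0+(w*yy).sum()/w.sum())
p=pix2w(C,uv,14)[0]; print(uv,p)
x,y=p[:2]
pick(x,y,12.55,2,56,30,up=150)
move_l([x,y,260],None,250)
goto([464.9,314,260],[180,0,12.55]); st(); snap('smallheld')
```

```text
(np.float64(275.86), np.float64(198.74)) [482.76959331  92.64534143  14.        ]
down t34.71 tcp [482.7  92.6   1.8] yaw 12.5 F [-0.6 -0.  -0.2] w 55.9
closed t34.99 tcp [483.6  92.7   2.6] yaw 12.5 F [ 1.3 -0.1  2.7] w 40.2
lift t35.37 tcp [482.6  92.6   7. ] yaw 12.5 F [ 0.2  0.  -0.7] w 40.0
up t36.23 tcp [481.6  92.6 148.7] yaw 12.5 F [ 0.3 -0.  -0.6] w 40.4
 t37.72 tcp [464.4 312.8 258.4] yaw 12.5 F [ 0.3 -0.3 -0.6] w 40.4
```

View pics/smallheld.png

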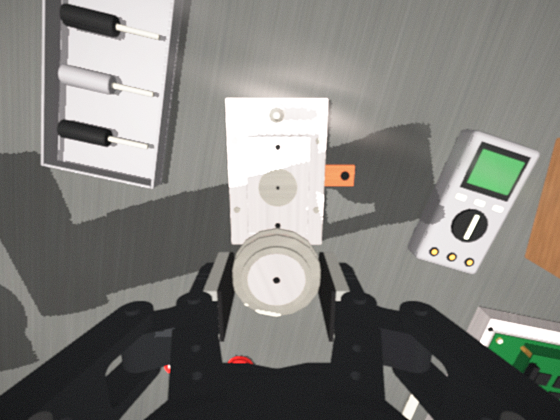

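Run:
```python
from h import *; import pickle
print(toolpos((276.5,280),-12))
place(464.9,314,12.55,97,56,over=255)
move_l([464.9,314,260],None,250); wait(.2); im,C,o=snap('placed3'); st()
pickle.dump((C,o),open('placed3.pkl','wb'))
t=im[60:330,190:370,::-1]; cv2.imwrite('pics/placed3z.png',cv2.resize(t,None,fx=2.2,fy=2.2,interpolation=2))
```

```text
[  0.81332969   0.15308195 -12.        ]
base F -1.0386605709459644
contact z+0.00 t41.53 tcp [465.  314.1  97.6] yaw 12.6 F [-2.4 -1.6  4.3] w 40.3
released t41.98 tcp [464.8 314.   96.8] yaw 12.5 F [-0.5 -0.2 -0.2] w 55.9
 t43.50 tcp [463.8 313.4 257.5] yaw 12.6 F [-0.2  0.3 -0.2] w 56.0
```

View pics/placed3z.png

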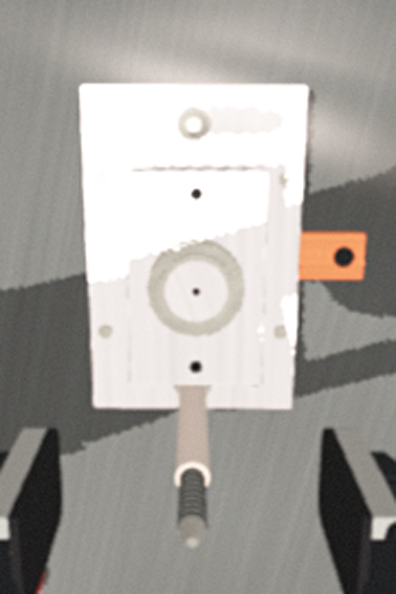

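Small disc is centred on the long cooler (dot at crop (196,291)). Next is the short cooler.

```bash
python3 - <<'E'
from h import *; import pickle
C,o=pickle.load(open('placed3.pkl','rb'))
print(pix2w(C,np.array([(196,291.5)])/2.2+[189.7,59.7],109))
E
python3 f2.py short1 641 108 -18 150
```

```text
[[465.6804759  314.20408191 109.        ]]
44.875 [640.9791274  109.32831662 150.98635789] [-1.79963407e+02 -7.30890042e-02 -1.78877164e+01]
```

View pics/short1.png

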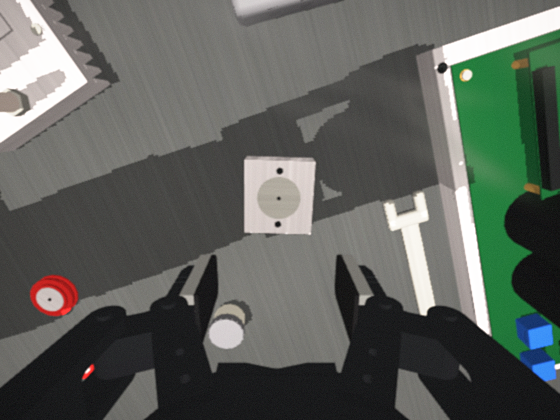

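Run:
```python
from h import *; import pickle
C,o=pickle.load(open('short1.pkl','rb')); im=cv2.imread('pics/short1.png',0); uv=[]
for u,v in [(280,171),(278.5,198),(277.5,224)]:
    u0,v0=int(u)-5,int(v)-5; w=255.-im[v0:v0+11,u0:u0+11]; w=np.clip(w-w.max()+60,0,None); yy,xx=np.mgrid[:11,:11]; uv.append((u0+(w*xx).sum()/w.sum(),v0+(w*yy).sum()/w.sum()))
q=pix2w(C,uv,22); d=q[0]-q[2]; yaw=np.degrees(np.arctan2(d[1],d[0]))-90; print(q.round(1),yaw)
p=q.mean(0); assert np.hypot(*(q[1]-p)[:2])<2 and abs(yaw+19)<4
pick(p[0],p[1],yaw,4,78,40,up=200)
move_l([620,130,270],None,250)
goto([464.9,314,270],[180,0,12.55]); st(); snap('shortheld')
```

```text
[[651.6 131.8  22. ]
 [643.6 109.   22. ]
 [635.5  86.5  22. ]] -19.626046435069185
down t46.72 tcp [643.5 109.1   3.7] yaw -19.6 F [ 0.1 -0.2  1. ] w 78.0
closed t47.02 tcp [644.4 109.2   4.8] yaw -19.6 F [-0.1  0.3  1.6] w 59.0
lift t47.39 tcp [643.1 109.1   8.7] yaw -19.6 F [ 0.2  0.5 -2.3] w 58.7
up t48.50 tcp [642.3 109.  198. ] yaw -19.6 F [-0.5 -0.8 -2.3] w 59.0
 t49.91 tcp [465.6 313.1 269.1] yaw 12.5 F [ 1.6 -0.4 -1.7] w 59.0
```

View pics/shortheld.png

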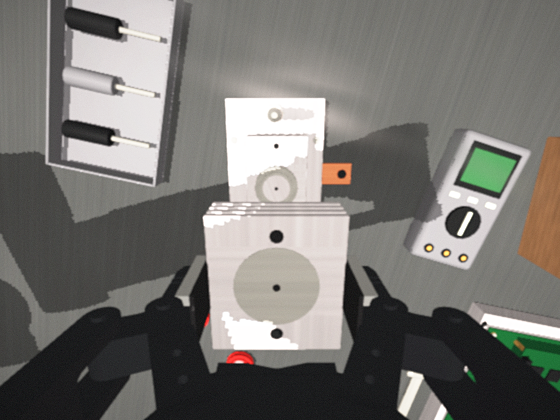

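```bash
python3 - <<'E'
from h import *; import pickle
print(toolpos((276.5,288),-18))
place(464.9,314,12.55,113,76,over=265)
move_l([464.9,314,280],None,250); wait(.2); im,C,o=snap('placed4'); st()
pickle.dump((C,o),open('placed4.pkl','wb'))
t=im[60:330,190:370,::-1]; cv2.imwrite('pics/placed4z.png',cv2.resize(t,None,fx=2.2,fy=2.2,interpolation=2))
E
python3 f2.py bar1 478 -318 -20 190
```

```text
[  0.8092397    0.67752116 -18.        ]
base F -1.5467758646706575
contact z+0.00 t53.69 tcp [465.1 314.1 113.8] yaw 12.6 F [-1.8 -1.1  4.1] w 58.9
released t54.16 tcp [464.9 314.  112.8] yaw 12.6 F [-0.7 -0.  -0.1] w 75.6
 t55.69 tcp [463.9 313.5 277.5] yaw 12.5 F [0.6 0.2 0. ] w 76.1
58.2167 [ 478.37264802 -317.51011817  190.10748671] [ 1.79999720e+02 -9.42047488e-03 -1.99414675e+01]
```

View pics/placed4z.png

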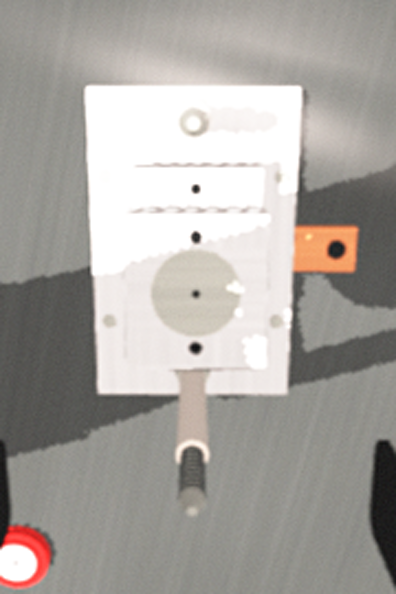

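View pics/bar1.png

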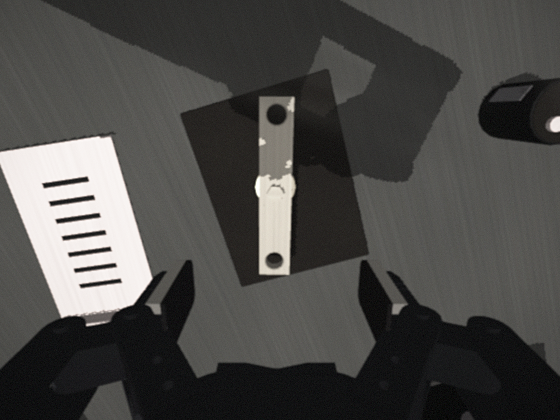

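Run:
```python
from h import *
im=cv2.imread('pics/bar1.png'); cv2.imwrite('pics/bar1z.png',np.hstack([cv2.resize(im[90:190,240:310],None,fx=5.5,fy=5.5,interpolation=2),cv2.resize(im[180:280,240:310],None,fx=5.5,fy=5.5,interpolation=2)]))
```

View pics/bar1z.png

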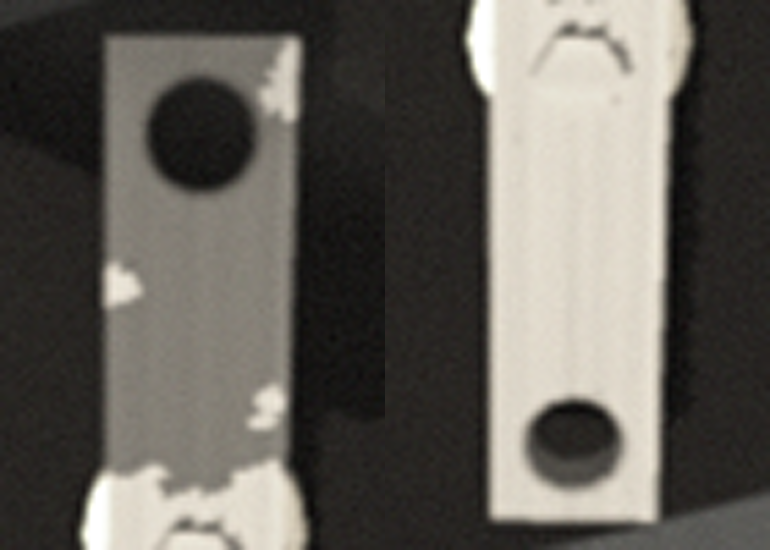

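Run:
```python
from h import *; import pickle
C,o=pickle.load(open('bar1.pkl','rb'))
q=pix2w(C,np.array([(258.9,96.5),(294.7,96.5),(290,274.7),(259.1,274.7),(276.5,114.4),(274.4,260.5)])-.3,40); print(q.round(1)); print(q[:4].mean(0),q[4:].mean(0))
d=(q[0]+q[1]-q[2]-q[3]); print(np.degrees(np.arctan2(d[1],d[0]))-90,np.linalg.norm(d)/2,np.linalg.norm(q[0]-q[1])); d=q[4]-q[5]; print(np.degrees(np.arctan2(d[1],d[0]))-90,np.linalg.norm(d))
C,o=pickle.load(open('placed4.pkl','rb'))
f=lambda L:np.array(L)/2.2+[189.7,59.7]
print(pix2w(C,f([(196,237),(196,294),(196,348)]),131),pix2w(C,f([(194,123),(192.5,500)]),185))
s=pix2w(C,f([(194,123),(192.5,500)]),185);print(s.mean(0),np.linalg.norm(s[0]-s[1]))
# zoom far and near stud tips
im=cv2.imread('pics/placed4.png');cv2.imwrite('pics/tips.png',np.hstack([cv2.resize(im[a:a+50,250:310],None,fx=6,fy=8,interpolation=2) for a in (90,245)]))
```

```text
[[ 493.6 -232.4   40. ]
 [ 522.5 -242.9   40. ]
 [ 462.6 -402.6   40. ]
 [ 433.2 -392.    40. ]
 [ 502.7 -251.5   40. ]
 [ 453.2 -382.4   40. ]]
[ 477.96893558 -317.48834002   40.        ] [ 477.96562022 -316.94246899   40.        ]
-20.623656512674955 170.57089925059543 30.729564541124322
-20.731618094092113 140.01817436213003
[[460.58905321 337.15147211 131.        ]
 [465.90011701 313.67166415 131.        ]
 [471.17256874 290.36255718 131.        ]] [[449.70079094 381.75369376 185.        ]
 [478.9247606  249.5168697  185.        ]]
[464.31277577 315.63528173 185.        ] 135.42753796730835
```

View pics/tips.png

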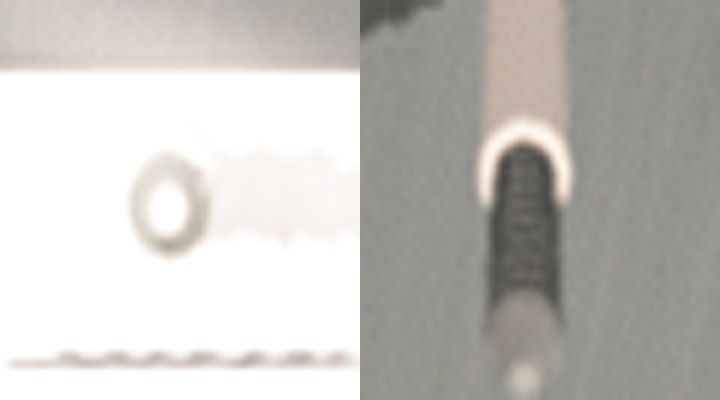

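Run:
```python
from h import *; import pickle
C,o=pickle.load(open('placed4.pkl','rb'))
s=pix2w(C,[(277.8,115),(277.3,291.5)],185);print(s,s.mean(0),np.linalg.norm(s[0]-s[1]))
pick(478.0,-317.2,-20.65,26,50,60,up=200)
move_l([478,-300,300],None,250)
goto([464.3,313.8,300],[180,0,12.55]); wait(.3); o=st(); im,C,o=snap('barheld')
pickle.dump((C,o),open('barheld.pkl','wb'))
```

```text
[[449.55488315 382.14096526 185.        ]
 [479.93035734 245.41784151 185.        ]] [464.74262024 313.77940338 185.        ] 140.05670994722905
down t60.17 tcp [ 478.  -317.2   25.8] yaw -20.7 F [ 1.3  0.3 -0.5] w 49.8
closed t60.48 tcp [ 478.5 -317.7   26.8] yaw -20.7 F [-0.2 -0.3  2.4] w 28.4
lift t60.86 tcp [ 477.3 -316.6   30.2] yaw -20.7 F [-0.4  0.2 -4.5] w 28.4
up t61.85 tcp [ 476.9 -316.3  198.1] yaw -20.7 F [-1.1  0.1 -4.6] w 28.4
 t64.91 tcp [464.6 313.4 300. ] yaw 12.5 F [ 0.6  0.1 -5.5] w 28.1
```

View pics/barheld.png

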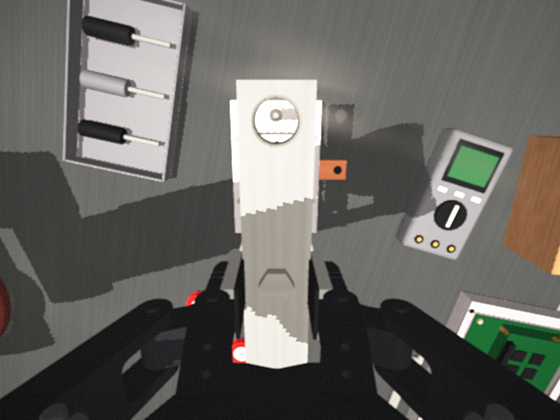

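Run:
```python
from h import *; import pickle
im=cv2.imread('pics/barheld.png'); cv2.imwrite('pics/barheldz.png',cv2.resize(im[70:150,225:330],None,fx=7,fy=7,interpolation=2))
print(toolpos((277,121),-14),toolpos((237.5,80),-14),toolpos((316.5,80),-14))
```

```text
[  0.9046212  -69.76765955 -14.        ] [-13.84700458 -84.52643847 -14.        ] [ 15.59866228 -84.55421812 -14.        ]
```

View pics/barheldz.png

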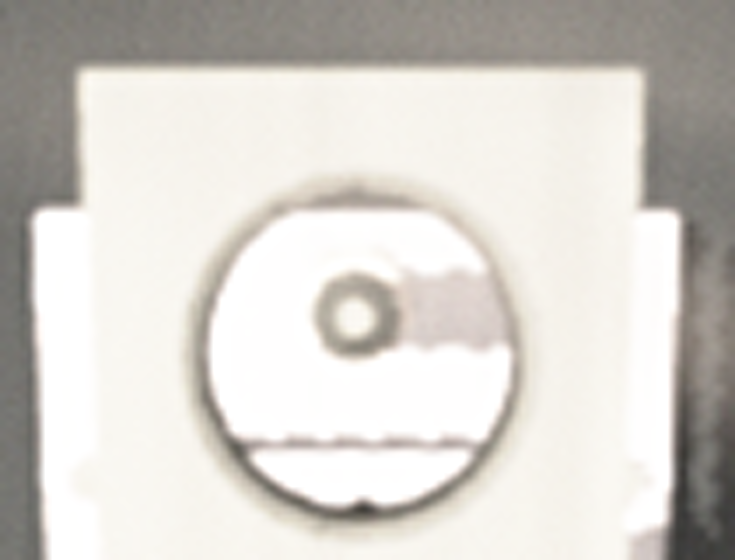

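Run:
```python
from h import *; import pickle
move_l([464.2,313.7,190],None,150); wait(.2); o=st(); im,C,o=snap('baralign')
im=im[...,::-1]; cv2.imwrite('pics/baralignz.png',cv2.resize(im[70:150,225:330],None,fx=7,fy=7,interpolation=2))
s=get_image('scene'); cv2.imwrite('pics/scenebar.png',cv2.resize(s[60:230,310:490,::-1],None,fx=3.4,fy=3.4,interpolation=2))
print(w2pix(C,[[449.55,382.14,185]]))
```

```text
t66.04 tcp [465.2 314.2 191.7] yaw 12.5 F [-0.8 -0.  -4.5] w 28.2
[[273.7571647  119.55748553]]
```

View pics/baralignz.png

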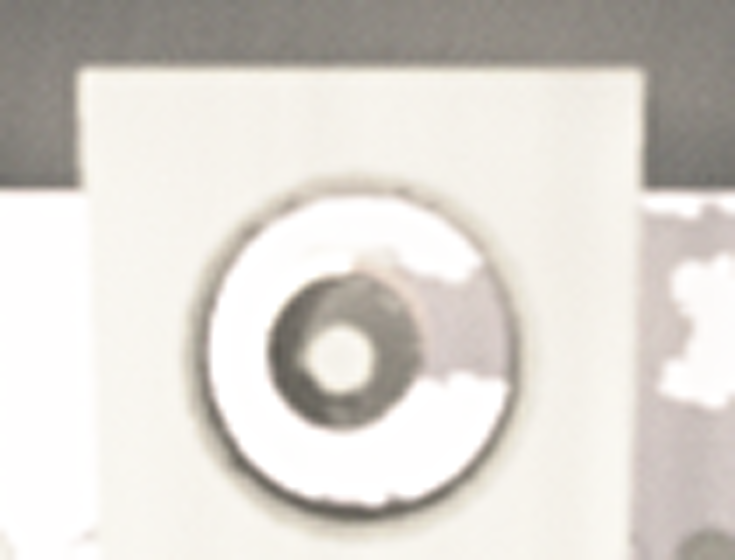

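View pics/scenebar.png

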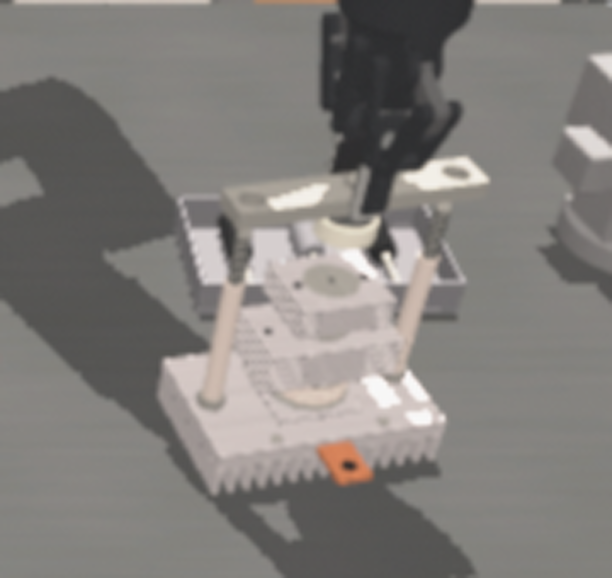

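Run:
```python
from h import *
wait(.5); move_l([464.2,313.7,190],None,50); o=st(); im,C,o=snap('baralign2')
im=im[...,::-1]; cv2.imwrite('pics/baralign2z.png',cv2.resize(im[70:150,225:330],None,fx=7,fy=7,interpolation=2))
```

```text
t66.89 tcp [464.2 313.7 190. ] yaw 12.6 F [-0.9 -0.3 -4.6] w 28.0
```

View pics/baralign2z.png

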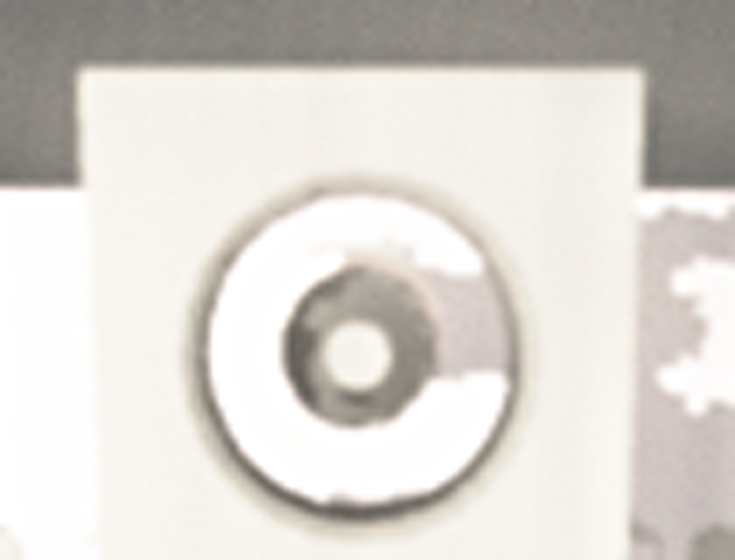

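Once the arm settled, the stud sits centred in the far hole (stud (358,350), hole (362,348) in the crop). I'll lower now, watching the force.

Run:
```python
from h import *
x,y=464.2,313.7
ok=True
for z in (184,178,172,166,160):
    move_l([x,y,z],None,30); o=st()
    if o['wrist_force'][2]>-1 or np.hypot(*o['wrist_force'][:2])>6: ok=False; print('touch?'); break
if ok:
    wait(.15); b=np.mean([get_obs()['wrist_force'][2] for _ in range(5)]); z=159
    while z>151:
        z-=.75; move_l([x,y,z],None,15); f=get_obs()['wrist_force'][2]
        if f-b>3.5: break
    st('contact'); wait(.2); st(); snap('barcontact')
```

```text
t67.29 tcp [463.8 313.5 183.4] yaw 12.6 F [-0.1 -0.6 -4.7] w 28.4
 t67.64 tcp [463.9 313.5 177.5] yaw 12.5 F [-0.7  0.2 -3.7] w 28.0
 t67.99 tcp [463.9 313.5 171.6] yaw 12.5 F [ 0.2 -0.  -4.3] w 28.1
 t68.34 tcp [463.9 313.5 165.6] yaw 12.5 F [ 0.7 -0.6 -3.8] w 28.3
 t68.69 tcp [463.9 313.5 159.6] yaw 12.5 F [ 0.3 -1.  -3.5] w 28.3
contact t70.86 tcp [464.4 313.8 153.8] yaw 12.6 F [-1.  -1.2  0.3] w 28.5
 t71.06 tcp [464.4 313.8 153.7] yaw 12.6 F [-2.1 -1.5  2.2] w 28.5
```

View pics/barcontact.png

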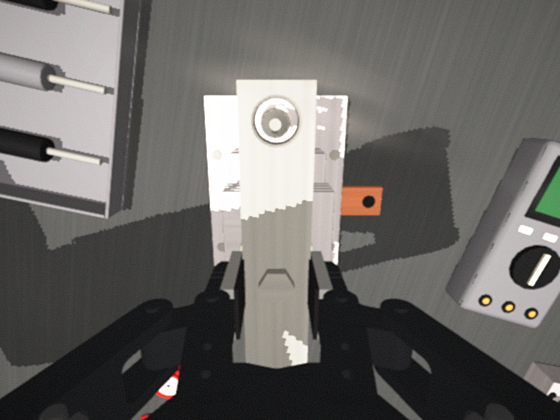

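Run:
```python
from h import *; import pickle
x,y=464.2,313.7
grip(46); wait(.2); st('rel'); move_l([x,y,185],None,50); move_l([x,y,300],None,200); wait(.3)
im,C,o=snap('final'); st(); pickle.dump((C,o),open('final.pkl','wb'))
im=im[...,::-1]; cv2.imwrite('pics/finalz.png',cv2.resize(im[60:330,190:370],None,fx=2.2,fy=2.2,interpolation=2))
move_l([x-60,y-120,320],None,200)
s=get_image('scene')[...,::-1]; cv2.imwrite('pics/scenef.png',cv2.resize(s[80:230,320:490],None,fx=4,fy=4,interpolation=2)); cv2.imwrite('pics/scenefull.png',s)
t=get_image('top')[...,::-1]; cv2.imwrite('pics/topf.png',t); st()
```

```text
rel t71.62 tcp [464.3 313.7 153. ] yaw 12.5 F [-0.1  0.8 -0.8] w 46.0
 t73.49 tcp [463.8 313.5 298.8] yaw 12.5 F [ 0.1  0.1 -0.6] w 45.7
 t74.42 tcp [404.5 194.4 319.7] yaw 12.6 F [-0.1  0.7  0.8] w 46.1
```

View pics/finalz.png

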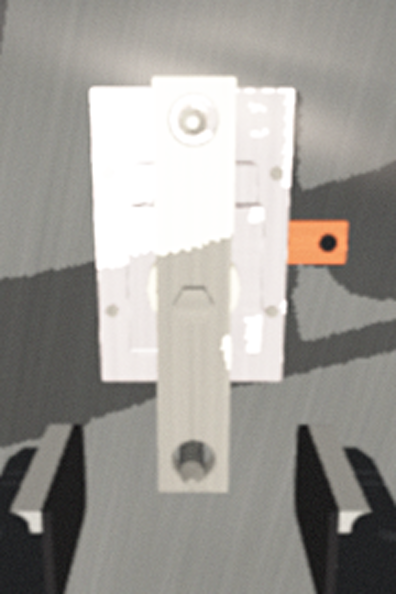

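View pics/scenef.png

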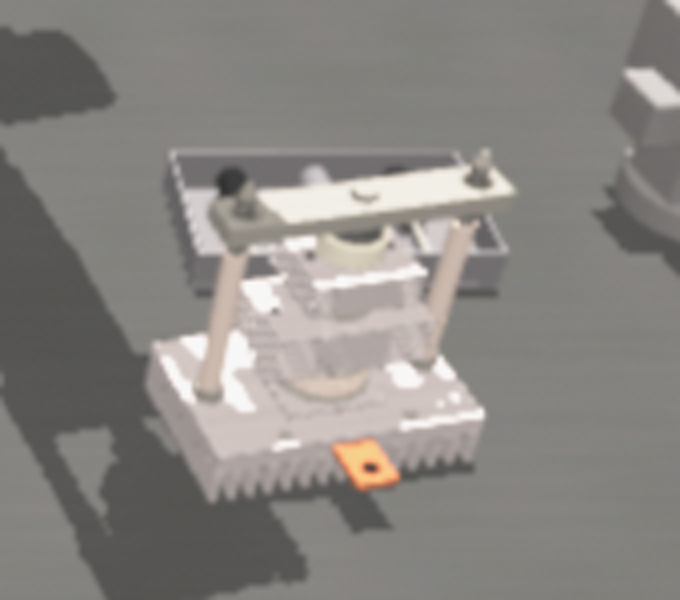

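View pics/topf.png

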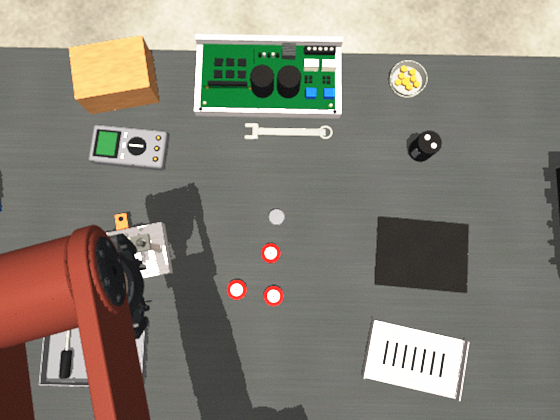

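Run:
```python
from h import *; import pickle
C,o=pickle.load(open('final.pkl','rb'))
q=pix2w(C,np.array([(152,77),(237,77),(228,491),(159,491)])/2.2+[189.7,59.7],167); d=q[0]+q[1]-q[2]-q[3]
print(q.mean(0),np.linalg.norm(d)/2,np.degrees(np.arctan2(d[1],d[0]))-90)
wait(.3); st(); sign_off()
```

```text
[465.25442354 314.18743179 167.        ] 169.826501383148 12.567874384572818
 t74.72 tcp [404.3 194.  319.7] yaw 12.6 F [-0.4 -0.1  0.5] w 46.4
the job is handed in; nothing more can be done
```

The stack is built in the order asked and handed in at about 75 s, of the 136 s allowed; the hand-in gives no verdict. From the bottom it is large disc, long cooler, small white disc, short cooler and clamp bar, each lowered until the wrist felt light contact, then released.

**Last checks:**
- **Centring:** in the wrist camera every part lies within about 1.2 mm of the clamp centre I measured, (464.9, 314.0) mm. The limit is 8 mm.
- **Alignment:** the long cooler is about 0.2° off the stud line and the short cooler's marks give about 0.2°. The bar reads 12.57° against the clamp's 12.55°.
- **Bar:** both studs come through its holes. The foot appears to rest on the short cooler, and contact came at the expected height.
- **Forces:** wrist readings at contact stayed under about 5 N.
- **Bystanders:** the pot, spanner, capacitor and meter look unmoved in the top view.

**Disagreements:** the wrist camera reads about 0.7 mm off along the jaw direction, which I allowed for with the bar. One alignment picture, taken before the arm had settled, showed the stud about 1.3 mm off the hole centre. A second picture after settling showed it centred. The network missed the large disc in its one wrist-camera try, so I used the dots and corners in the pictures instead.

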